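# Clear the doorway and latch the drying oven

### The job

The red rubber bung and the cork offcut lie on the bench in the way of the drying oven's open door. Put both in the yellow waste bin, then push the oven door fully shut until its catch holds it, without slamming it. Leave the bin, bottle and beaker standing where they are.

Things in the scene. Friction and masses are not known exactly. Their poses are not given: they have to be found in the camera images.
- oven: Stainless benchtop drying oven, fixed, 222 mm high. Origin on the bench below the door's hinge edge, in the plane of the front face. Its -x axis points out of the front (roughly world -y); the body spans x 0 to 240, y +20 to -380 mm. Door opening at y 0 to -240; dark control panel at y -255 to -373, knobs 19 mm out. The hinge edge is the end nearest the robot.
- door (a joint): Door angle, rad: 0 shut, grows as it opens out from the front; starts at 1.4 to 1.65. About 0.9 kg, slow hinge (1 to 2 N to move), stays where left. In the last 0.08 rad a nose on it meets a spring roller: 6 to 15 N pushes it past, then the catch snaps it in and holds it at 0; let go earlier, it stays ajar at 0.02 to 0.08. Pressing the shut door with 20 N does no harm.
- door_hinge (a point): Point on the door's hinge line (outer face), 120 mm above the bench. Glass door in an aluminium frame, 240 mm wide, 18 mm thick, 18 to 236 mm above the bench: it cannot pass over the debris. Frame turns with the door: +x goes from outer to inner face, -y from hinge to free edge, z up. Shut, this point is 20 mm in front of the oven's front face.
- push_spot (a point): Point on the door's outer face, 190 mm from the hinge line, 210 mm above the bench (26 mm below the top edge, so the hand stays above the oven): a good place to push. Axes as door_hinge: push along +x. The black bar handle stands 33 mm out of the face, 222 mm from the hinge, 60 to 140 mm above the bench.
- bung: Red rubber bung standing on its narrow end: 36 mm high, diameter 33 mm at the foot and 40 mm at the top, 45 g. Origin at the centre of its underside, z up. On the bench in front of the oven, inside the sweep of the door.
- offcut: Tan cork offcut, a block 46 x 32 x 32 mm (x, y, z), 30 g. Origin at the centre of its underside. On the bench in front of the oven, inside the sweep of the door. Bung and offcut may swap places; their centres are at least 60 mm apart.
- bin: Yellow open-topped waste bin standing loose on the bench, 170 x 170 mm, 100 mm high, 4 mm walls, 0.6 kg. Origin at the centre of its underside. It may have swapped places with the bottle.
- bin_in (a point): Centre of the bin's inner floor, 4 mm above the bench, axes along the bin's sides.
- bottle: Amber bottle with a blue cap, 64 mm across, 130 mm high, standing; not to be disturbed. Origin at the centre of its underside.
- beaker: Clear glass beaker, 72 mm across, 90 mm high, standing; not to be disturbed. Origin at the centre of its underside.
There are look-alikes about, which are no part of the job. What is shaped like the bung but turquoise is not meant. Of the things shaped like the offcut, the tan one is meant.

How it is judged:
By the outcome, as a careful person would: the job done as asked, in the order asked, and still so for the second after the job is handed in, with the robot touching nothing.
It also fails if it takes over 64 s, if anything falls off the work surface, if the arm or the gripper's body presses on something with over 40 N, if the wrist force passes 120 N, or if a joint passes its speed limit or range.

### The arm

A 6-joint arm with a two-finger parallel gripper is mounted at the origin on the work surface. World frame = base frame: x ahead of the robot, y to its left, z up, the work surface at z = 0. Lengths are in mm, angles in rad, forces in N, time in s.
With the tool pointing down it reaches from about 300 to 850 mm from the base axis. Payload 5.4 kg.
Tool frame: the origin (TCP) lies on the centre line of the jaws, within the pads' length; the fingertips stand 22 mm ahead of it and the grasp point (between the pads) lies 3 mm ahead of it; z points along the fingers, y is the line along which they close (so a half turn about z gives the same grasp; the last joint's range is limited). The gripper opens to 85 mm and grips with 20 to 120 N. Pads are 22 mm wide; open, the fingers measure 114 mm over their backs; the gripper's body (76 mm by 85 mm) begins 54 mm behind the grasp point. The pads swing forward as they close: fully open they stand 13 mm farther back than shut.
Start: joints at [-1.374, 0.158, 1.597, -0, 1.386, -0.21], TCP at [227.487, -528.068, 253.299] pointing down, gripper open.
Joint ranges: [-2.91, 2.91], [-0.94, 2.29], [0.18, 2.7], [-1.29, 4.43], [0.17, 2.64], [-3, 3]. Speed limits (rad/s): [2.57, 2.57, 3.14, 3.14, 3.14, 3.14].

### API

Orientations are given as a 3x3 rotation matrix whose columns are the frame's x, y, z axes.
In Python, from station import * gives the robot as it stands. Calls block until the motion is done:
- move_ptp(position, orientation): joint-space move of the TCP to a pose.
- movel(position, orientation=None, rate=150, force_limit=None): straight line of the TCP; orientation=None keeps the orientation; rate is the mean speed in mm/s. With force_limit (N) it stops when the force on the tool has changed by that much, and returns True; else False.
- movej(angles): joint-space move.
- grip(opening, grasp_force=None): finger opening in mm; grasp_force is the grip in N (None keeps the last); returns when the fingers have stopped.
- pause(seconds).
- inverse_kinematics(position, orientation): joint angles nearest the present ones, or None.
- observe(): the state.
- snapshot(name): name is "scene" or "top" or "wrist"; returns a dict with "image" (420x560x3 uint8, blue, green, red), "fov_y" (degrees; the focal length in pixels is half the picture's height over the tangent of half this angle, whatever the lens; pixels are square), "cx", "cy" (the principal point, pixels), "rvec" (rotation vector, rad) and "tvec" (3), from world to camera coordinates, as OpenCV has them. Camera axes: x right, y down, z forward; pixel columns grow to the right and rows downward; lengths in mm; the calibration is good to about 2 mm. A picture is of the moment at which its call begins. There is no depth.
A pose or a line that the arm cannot do raises PlanningError and nothing moves.
- sign_off(): hands the job in; it is judged then, once.
Trained networks look in the newest picture that a camera, given by its name, has taken for a name from the list of things; names that differ only in an ending like _2 or _b are one class to them, and where a whole thing is asked for, a point or a joint stands for the part that bears it (a point fixed in the world has none). Each returns a list of dicts, best first, with "conf" (0 to 1); they miss things now and then, are a little off and sometimes report something else, mostly with a low value. They report only what shows in the picture. A call takes as long as a camera call. They do not tell look-alikes from the thing itself.
- look_for(camera, target): "rect" ([centre column, centre row, width, height] in pixels, round what is visible of it).
- trace(camera, target): "pixels" (420x560 bool, what is visible of it) and "rect" ([centre column, centre row, width, height] in pixels, round what is visible of it).
The state is a dict: "time": time; "joints": joint angles; "qvel": joint speeds; "effort": joint torques, N m; "eef_pos": TCP position; "tool_rot": TCP orientation; "wrist_force": force on the tool from outside, world axes, zero at the start; "wrist_torque": the same for the moment, N m; "width": finger opening in mm; "grasp_force": force on a finger pad.
Only numpy, scipy, OpenCV 4.12 (cv2) and the standard library are available. Lean on these libraries where they do the work, as an engineer would, in place of code of your own. Each camera call takes 0.05 s, during which the arm holds its last target. There are 200 camera calls.

## Working session

There is one attempt and no reset: what is moved stays moved. The work goes in short steps, each a Python script; the robot and the scene stay as the last script left them, time stands still between calls to the robot, and variables do not carry over. Pictures are saved under pics/ and viewed, at most 10 in all, crops included, and the job is handed in when it is done.

```bash
ls; mkdir -p pics; cat > h.py <<'E'
from station import *
import numpy as np, cv2
def cam(s):
    R=cv2.Rodrigues(np.array(s["rvec"],float))[0]; t=np.array(s["tvec"],float).ravel()
    f=210/np.tan(np.radians(s["fov_y"])/2)
    return R,t,f,s["cx"],s["cy"]
def ray(s,u,v):
    R,t,f,cx,cy=cam(s); d=R.T@np.array([(u-cx)/f,(v-cy)/f,1.]); return -R.T@t,d/np.linalg.norm(d)
def onz(s,u,v,z):
    c,d=ray(s,u,v); return c+d*(z-c[2])/d[2]
def proj(s,P):
    R,t,f,cx,cy=cam(s); p=R@np.array(P,float)+t; return np.array([cx+f*p[0]/p[2],cy+f*p[1]/p[2]])
def tri(rs):
    A=np.zeros((3,3));b=np.zeros(3)
    for c,d in rs:
        M=np.eye(3)-np.outer(d,d);A+=M;b+=M@c
    return np.linalg.solve(A,b)
def down(a): # tool pointing down, closing axis y at world angle a
    y=np.array([np.cos(a),np.sin(a),0]);z=np.array([0,0,-1.]);x=np.cross(y,z);return np.column_stack([x,y,z])
E
python3 - <<'E'
from h import *
print(observe())
ims=[]
for n in ["scene","top"]:
    s=snapshot(n); cv2.imwrite(f"pics/{n}0.png",s["image"]); c,d=ray(s,280,210); print(n,c.round(),d.round(2),s["fov_y"])
    for k in ["bung","offcut","bin","bottle","beaker","door","oven"]:
        for r in look_for(n,k):
            print(k,round(r["conf"],2),np.round(r["rect"]),onz(s,*r["rect"][:2],18).round())
s=snapshot("wrist");cv2.imwrite("pics/wrist0.png",s["image"])
E
```

```text
pics
{'time': 0.0, 'joints': array([-1.37410910e+00,  1.59057784e-01,  1.59826649e+00, -2.85344553e-05,
        1.38619103e+00, -2.10141428e-01]), 'qvel': array([ 6.80976998e-04, -7.42099133e-05,  2.94972077e-04, -1.93230650e-04,
       -7.29208850e-04,  7.54278199e-04]), 'effort': array([-1.65062680e-03, -3.96005559e+01, -3.31427586e+01, -5.23501421e-04,
        8.43084737e-03, -9.51883777e-06]), 'eef_pos': array([ 227.36369338, -527.51573989,  252.29479815]), 'tool_rot': array([[ 9.18378329e-01,  3.95703277e-01, -4.03235082e-04],
       [ 3.95703306e-01, -9.18376480e-01,  1.88009410e-03],
       [ 3.73637781e-04, -1.88619913e-03, -9.99998151e-01]]), 'wrist_force': array([0.29690247, 0.09428566, 0.13892207]), 'wrist_torque': array([ 0.00209766, -0.025435  ,  0.00263489]), 'grasp_force': 0.0, 'width': 85.61547812141411}
scene [1157. -487.  979.] [-0.49  0.37 -0.79] 43.375787538568154
bung 0.9 [381. 269.  26.  19.] [817.  50.  18.]
bung 0.6 [367. 231.  17.  23.] [724.  92.  18.]
offcut 0.67 [318. 267.  25.  26.] [738. -57.  18.]
offcut 0.59 [330. 226.  20.  18.] [667.  32.  18.]
bin 0
[... 171 characters left out ...]
255. 123. 124.] [ 468. -397.   18.]
door 0.6 [302. 160.  82. 127.] [469. 104.  18.]
oven 0.71 [409. 154. 302. 208.] [605. 338.  18.]
top [ 446.  -77. 1354.] [ 0.15 -0.02 -0.99] 42.64056294516901
bung 0.76 [203. 180.  16.  22.] [726.  86.  18.]
bung 0.53 [217. 146.  15.  14.] [815.  51.  18.]
offcut 0.83 [263. 175.  20.  25.] [737. -65.  18.]
offcut 0.66 [231. 208.  18.  18.] [654.  15.  18.]
bin 0.61 [399. 273.  91.  87.] [ 489. -402.   18.]
bottle 0.74 [326. 210.  29.  31.] [ 648. -224.   18.]
beaker 0.82 [292. 291.  29.  32.] [ 447. -136.   18.]
door 0.68 [212. 244. 117.  49.] [564.  61.  18.]
oven 0.64 [146. 187. 244. 195.] [707. 229.  18.]
oven 0.43 [212. 242. 113.  47.] [567.  62.  18.]
```

View pics/scene0.png

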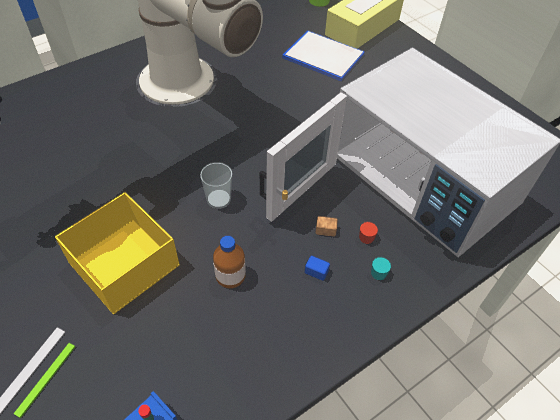

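View pics/top0.png

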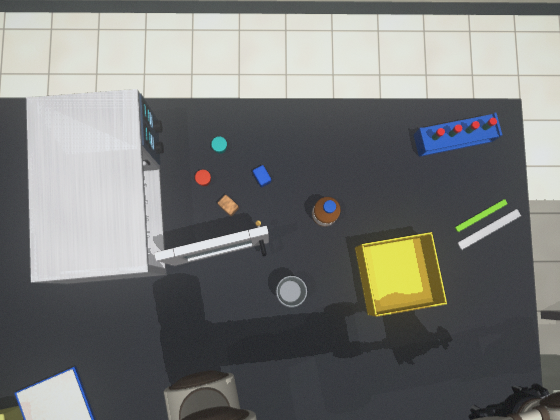

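The red bung is at about (368,232) in scene and (203,177) in top. The tan offcut is at (327,226) and (228,205). The blue block and turquoise bung are decoys. The bin is at (400,273) in top, with the bottle at (326,211) and the beaker at (292,291). The door stands between the robot and the debris.

```bash
cat >> h.py <<'E'
def isred(bgr): 
    h=cv2.cvtColor(np.uint8([[bgr]]),cv2.COLOR_BGR2HSV)[0,0]; return h
def find(n,k,s,hue):
    """trace detections of k whose median hue is in range -> mask"""
    hsv=cv2.cvtColor(s["image"],cv2.COLOR_BGR2HSV); best=None
    for r in trace(n,k):
        m=r["pixels"]
        h=np.median((hsv[m][:,0].astype(int)+90)%180)  # red at 90
        if hue[0]<=h<=hue[1] and best is None: best=(m,h,r["conf"])
    return best
E
python3 - <<'E'
from h import *
S={n:snapshot(n) for n in ["scene","top"]}
for k,hue in [("bung",(80,96)),("offcut",(92,110)),("bin",(105,125)),("bottle",(0,180)),("beaker",(0,180))]:
    rs=[]
    for n in S:
        b=find(n,k,S[n],hue)
        if b is None: print(k,n,"none");continue
        v,u=np.nonzero(b[0]); rs.append(ray(S[n],u.mean(),v.mean())); print(k,n,u.mean().round(1),v.mean().round(1),b[1],round(b[2],2))
    if len(rs)==2: print(k,tri(rs).round(1))
# door: hinge/free-edge tops, manual px (scene, top)
for nm,a,b in [("free outer-top",(268,150),(268,232)),("hinge top",(343,97),(158,253))]:
    print(nm,tri([ray(S["scene"],*a),ray(S["top"],*b)]).round(1), onz(S["scene"],*a,236).round(),onz(S["top"],*b,236).round())
big=cv2.resize(S["top"]["image"][195:285,130:290],None,fx=5,fy=5,interpolation=cv2.INTER_CUBIC)
bi2=cv2.resize(S["scene"]["image"][80:230,250:400],None,fx=4,fy=4,interpolation=cv2.INTER_CUBIC)
cv2.imwrite("pics/doortop.png",big)
for n in S: np.save(n+".npy",S[n],allow_pickle=True)
E
```

```text
bung scene 367.3 232.5 94.0 0.84
bung top 202.6 177.2 94.0 0.5
bung [731.   86.6  23.7]
offcut scene 326.0 225.9 104.0 0.55
offcut top 228.6 204.7 104.0 0.65
offcut [662.4  22.4  20. ]
bin scene 118.6 251.3 113.0 0.73
bin top 400.3 274.4 117.0 0.74
bin [ 485.7 -394.2   52.6]
bottle scene 229.0 263.2 102.0 0.93
bottle top 326.1 210.9 103.0 0.77
bottle [ 640.9 -218.7   52.7]
beaker scene 216.5 184.3 6.0 0.84
beaker top 291.5 291.2 15.0 0.59
beaker [ 446.8 -131.4   56.5]
free outer-top [569.4 -75.3 240.6] [567. -71. 236.] [569. -77. 236.]
hinge top [526.6 151.2 235.2] [528. 152. 236.] [526. 150. 236.]
```

View pics/doortop.png

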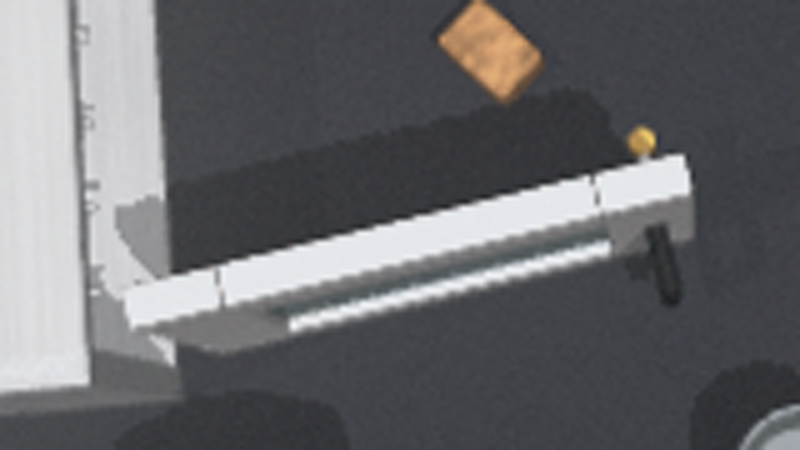

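```bash
python3 - <<'E'
from h import *
T=np.load("top.npy",allow_pickle=True).item()
P=[onz(T,*p,236) for p in [(154.6,252.6),(156.6,260.6),(267,226),(268.4,233.6)]]
print("door hin,hout,fin,fout",np.round(P))
F=[onz(T,*p,222) for p in [(138,91),(147.6,271)]];print("oven front",np.round(F))
d=P[3]-P[1];e=F[0]-F[1];print("len",np.linalg.norm(d),"oven w",np.linalg.norm(e),"angle",np.arccos(d@e/np.linalg.norm(d)/np.linalg.norm(e)), "yaw front",np.arctan2(e[1],e[0]))
for p in [(660,20,20),(731,87,20),(660,20,300),(731,87,300),(690,10,340),(486,-394,170)]:
    q=inverse_kinematics(p,down(np.radians(45)));q2=inverse_kinematics(p,down(np.radians(-45)));print(p,None if q is None else np.round(q,2),None if q2 is None else np.round(q2,2))
p,_,=observe()["eef_pos"],0
movel((p[0],p[1],340),rate=250)
R=observe()["tool_rot"]
move_ptp((640,-60,340),down(-np.pi/2))
s=snapshot("wrist");np.save("w1.npy",s,allow_pickle=True);cv2.imwrite("pics/w1.png",s["image"])
for k,h in [("bung",(80,97)),("offcut",(92,112))]:
    b=find("wrist",k,s,h)
    if b: v,u=np.nonzero(b[0]);print(k,u.mean(),v.mean(),onz(s,u.mean(),v.mean(),20).round(1))
print(ray(s,280,210),observe()["time"],observe()["joints"].round(2))
a=snapshot("scene")["image"];cv2.imwrite("pics/both1.png",cv2.resize(np.hstack([a,s["image"]]),(800,300)))
E
```

```text
door hin,hout,fin,fout [[527. 157. 236.]
 [510. 152. 236.]
 [581. -75. 236.]
 [565. -78. 236.]]
oven front [[881. 205. 222.]
 [489. 173. 222.]]
len 237.14809282323645 oven w 392.50197819740015 angle 1.4179112943665948 yaw front 0.08151495891225743
(660, 20, 20) [-0.15  0.63  1.48 -0.    1.03 -0.94] [-0.15  0.63  1.48 -0.    1.03  0.63]
(731, 87, 20) [-0.05  0.8   1.21 -0.    1.13 -0.83] [-0.05  0.8   1.21 -0.    1.13  0.74]
(660, 20, 300) [-0.15  0.35  1.27 -0.    1.52 -0.94] [-0.15  0.35  1.27 -0.    1.52  0.63]
(731, 87, 300) [-0.05  0.57  0.99 -0.    1.59 -0.83] [-0.05  0.57  0.99 -0.    1.59  0.74]
(690, 10, 340) [-0.16  0.42  1.1  -0.    1.61 -0.95] [-0.16  0.42  1.1  -0.    1.61  0.63]
(486, -394, 170) [-0.87  0.36  1.53 -0.    1.26 -1.66] [-0.87  0.36  1.53 -0.    1.26 -0.09]
bung 148.70055452865066 88.47689463955638 [731.8  88.   20. ]
offcut 191.93101204035145 278.01084716346674 [485.   53.7  20. ]
(array([711.99459214, -61.69165517, 458.60325098]), array([-0.28350655, -0.01166455, -0.95889936])) 4.3333 [-0.28  0.29  1.27 -0.    1.58  1.29]
```

View pics/both1.png

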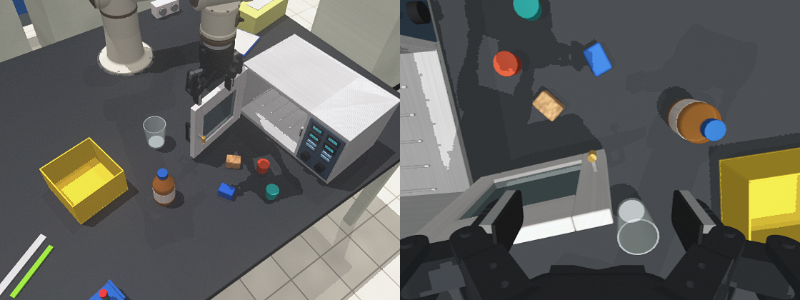

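The wrist view shows the tan offcut at about (207,148) and the bung at (148,88). The network's offcut hit there was wrong (it was the door), so I'll gate detections on the known position and take a second, closer wrist view.

```bash
cat >> h.py <<'E'
def blob(s,P,kind,rad=45):
    """colour mask component near the projection of P"""
    hsv=cv2.cvtColor(s["image"],cv2.COLOR_BGR2HSV).astype(int); h=(hsv[...,0]+90)%180
    lo,hi=(84,97) if kind=="bung" else (96,110)
    m=((h>=lo)&(h<=hi)&(hsv[...,1]>70)&(hsv[...,2]>60)).astype(np.uint8)
    m=cv2.morphologyEx(m,cv2.MORPH_OPEN,np.ones((3,3),np.uint8)); m=cv2.morphologyEx(m,cv2.MORPH_CLOSE,np.ones((5,5),np.uint8))
    n,l,st,c=cv2.connectedComponentsWithStats(m); u=proj(s,P)
    d=[(-st[i,4],i) for i in range(1,n) if np.hypot(*(c[i]-u))<rad]
    if not d: return None
    i=min(d)[1]; return l==i,c[i],st[i]
E
python3 - <<'E'
from h import *
G={"bung":(731,87,20),"offcut":(661,21,20)}
w1=np.load("w1.npy",allow_pickle=True).item()
move_ptp((610,20,330),down(-np.pi/2))
w2=snapshot("wrist");np.save("w2.npy",w2,allow_pickle=True);cv2.imwrite("pics/w2.png",w2["image"])
for k in G:
    for r in look_for("wrist",k): print("net",k,round(r["conf"],2),np.round(r["rect"]),proj(w2,G[k]).round())
    rs=[]
    for s in (w1,w2):
        b=blob(s,G[k],k)
        if b is None: print("none");continue
        m,c,st=b; rs.append(ray(s,*c)); print(k,c.round(1),st)
        cn=cv2.findContours(m.astype(np.uint8),cv2.RETR_EXTERNAL,cv2.CHAIN_APPROX_NONE)[0][0][:,0]
        q=np.float32([onz(s,*p,20)[:2] for p in cn]); print("  rect",np.round(cv2.minAreaRect(q)[0],1),np.round(cv2.minAreaRect(q)[1:][0],1),round(cv2.minAreaRect(q)[2],1))
    if len(rs)==2: print(k,tri(rs).round(1))
E
```

```text
net bung 0.83 [217.  61.  36.  42.] [217.  60.]
bung [149.3  88.9] [ 130   71   41   36 1148]
  rect [731.5  86.8] [47.5 39.1] 90.0
bung [216.7  59.2] [ 199   40   37   39 1150]
  rect [732.3  86.8] [39.7 40.8] 0.1
bung [731.5  86.1  24.3]
net offcut 0.92 [273. 121.  43.  46.] [275. 124.]
net offcut 0.84 [348.  54.  44.  52.] [275. 124.]
net offcut 0.27 [534. 269.  50. 138.] [275. 124.]
offcut [207.5 147.1] [ 186  126   44   44 1138]
  rect [663.2  22.5] [47.6 36.8] 47.5
offcut [273.5 122.9] [ 252  101   44   45 1116]
  rect [662.1  22.8] [47.1 32.3] 46.3
offcut [662.7  23.   17. ]
```

View pics/w2.png

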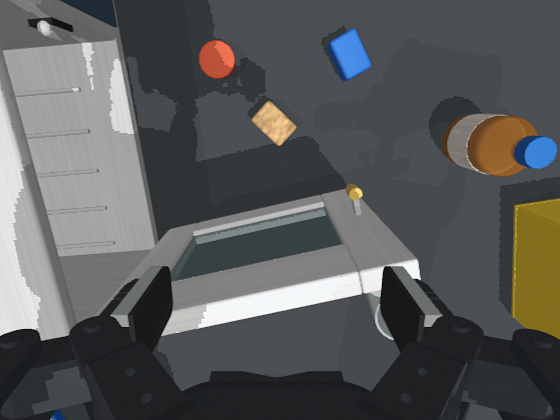

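Two wrist views agree: the offcut is at (662,23), long axis at 46°, and the bung is at (731.5,86.5). Centre heights are about 17 and 24, which is plausible. I'll pick the offcut first.

```bash
cat >> h.py <<'E'
def pick(x,y,a,z=24,op=66,f=40):
    move_ptp((x,y,300),down(a)); grip(op)
    movel((x,y,120),rate=220); hit=movel((x,y,z),rate=120,force_limit=15)
    o=observe(); print("hit",hit,o["eef_pos"].round(1),o["wrist_force"].round(1))
    grip(0,f); pause(0.2); o=observe(); print("width",o["width"],o["grasp_force"])
    movel((x,y,z+40),rate=120); movel((x,y,310),rate=250)
    o=observe(); print("lifted width",o["width"],o["grasp_force"],"t",o["time"])
E
python3 - <<'E'
from h import *
pick(662.4,22.8,np.radians(-43.7))
s=snapshot("scene");t=snapshot("top")
cv2.imwrite("pics/p1.png",cv2.resize(np.hstack([s["image"],t["image"]]),(800,300)))
E
```

```text
hit False [663.3  22.7  25.1] [-0.1 -0.3  0.1]
width 31.069557976061265 41.41888439655304
lifted width 31.564044040636368 40.76075255870819 t 10.2083
```

View pics/p1.png

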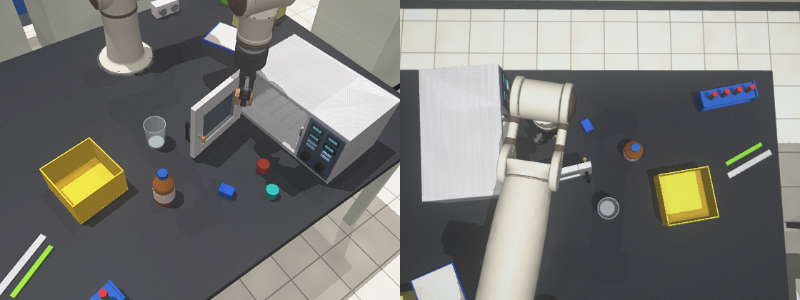

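The offcut is held (width 31.5 mm), and the door and other items look undisturbed. Next I'll drop it in the bin.

```bash
cat >> h.py <<'E'
def place(off):
    T=np.load("top.npy",allow_pickle=True).item()
    C=np.array([onz(T,*p,100) for p in [(357,245),(433,234),(445.5,303),(369,315)]])
    c=C.mean(0); e=C[1]-C[0]; e/=np.linalg.norm(e); n=np.array([-e[1],e[0],0])
    print("bin",c.round(),np.linalg.norm(C[1]-C[0]).round(),np.linalg.norm(C[2]-C[1]).round())
    p=c+n*off; a=np.arctan2(e[1],e[0])
    move_ptp((p[0],p[1],300),down(a)); movel((p[0],p[1],90),rate=250,force_limit=20)
    print(observe()["eef_pos"].round(1)); grip(66); pause(0.3)
    movel((p[0],p[1],300),rate=300); print("t",observe()["time"])
E
python3 - <<'E'
from h import *
place(25)
pick(731.7,86.6,-np.pi/2)
place(-25)
s=snapshot("scene");t=snapshot("top")
np.save("top2.npy",t,allow_pickle=True)
cv2.imwrite("pics/p2.png",cv2.resize(np.hstack([s["image"],t["image"]]),(800,300)))
E
```

```text
bin [ 484. -387.  100.] 182.0 162.0
[ 510.  -384.8   91.9]
t 14.4833
hit False [732.7  86.6  25.3] [ 0.3  0.2 -0.4]
width 37.18588147612766 39.98659934615716
lifted width 37.18974672085458 40.054673643317074 t 20.6833
bin [ 484. -387.  100.] 182.0 162.0
[ 460.3 -391.8   91.7]
t 25.2
```

View pics/p2.png

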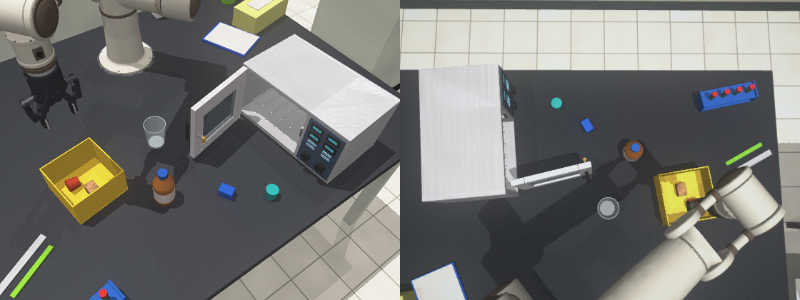

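Both items are in the bin: the bung and cork show at scene crop (73,184) and (92,186). The door, bottle, beaker and bin are unmoved. Now I'll push the door along its arc with closed fingers.

```bash
cat >> h.py <<'E'
H=np.array([510.5,153.5]); YAW=0.0815; ZP=226
def pose(th,gap,r=190):
    ph=YAW-th; u=np.array([np.cos(ph),np.sin(ph)]); n=np.array([-u[1],u[0]])
    p=H+r*u-n*(11+gap); return (p[0],p[1],ZP),down(ph)
E
python3 - <<'E'
from h import *
for th in np.arange(1.42,-.05,-.2):
    q=inverse_kinematics(*pose(th,0)); print(round(th,2),np.round(pose(th,0)[0]),None if q is None else q.round(2))
p,R=pose(1.418,45)
move_ptp((p[0],p[1],300),R); grip(0,20)
movel(p,rate=150,force_limit=15)
movel(pose(1.418,6)[0],rate=80,force_limit=8)
for th in list(np.arange(1.38,0.17,-.12))+[0.15]:
    if movel(*pose(th,0),rate=75,force_limit=15): print("stopped at",th);break
o=observe();print(o["time"],o["eef_pos"].round(1),pose(th,0)[0],o["wrist_force"].round(1))
s=snapshot("scene");t=snapshot("top")
cv2.imwrite("pics/p3.png",cv2.resize(np.hstack([s["image"],t["image"]]),(800,300)))
E
```

```text
1.42 [544. -34. 226.] [-0.28  0.1   1.71 -0.    1.33  1.05]
1.22 [580. -24. 226.] [-0.25  0.19  1.61 -0.    1.34  0.89]
1.02 [614.  -6. 226.] [-0.21  0.28  1.51 -0.    1.35  0.73]
0.82 [644.  17. 226.] [-0.16  0.35  1.42 -0.    1.37  0.58]
0.62 [668.  47. 226.] [-0.11  0.42  1.33 -0.    1.39  0.43]
0.42 [686.  80. 226.] [-0.06  0.47  1.26 -0.    1.41  0.28]
0.22 [697. 116. 226.] [-0.01  0.52  1.2  -0.    1.42  0.13]
0.02 [701. 154. 226.] [ 0.05  0.54  1.16 -0.    1.43 -0.01]
33.6917 [699.2 129.4 226. ] (np.float64(699.3014996558144), np.float64(129.52097316996546), 226) [-0.1 -0.6 -0.6]
```

View pics/p3.png

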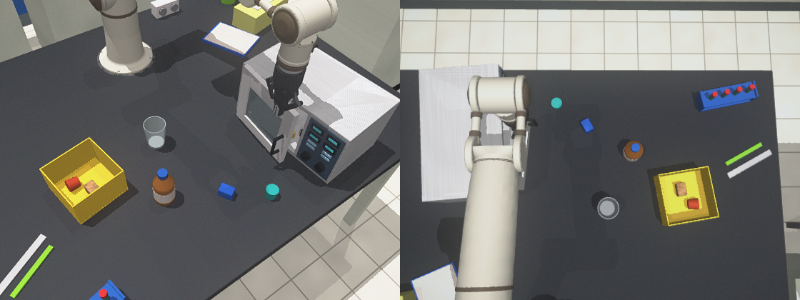

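The door followed and is nearly shut, with the hand at its upper free corner. I'll push slowly through the catch.

```bash
python3 - <<'E'
from h import *
n=np.array([-np.sin(YAW),np.cos(YAW)])
for th in (.09,0.05): print(movel(*pose(th,0),rate=30,force_limit=22))
for g in range(8,-11,-1):   # mm from nominal shut plane
    hit=movel(*pose(max(g,0)/190,min(g,0)),rate=12,force_limit=22)
    o=observe();f=o["wrist_force"][:2]@n;print(g,hit,round(f,1),round((o["eef_pos"][:2]-H)@n+11,1))
    if hit or f<-22: break
print(o["time"])
E
```

```text
False
False
8 False -3.9 -8.8
7 False -7.3 -8.7
6 False -10.7 -8.5
5 False -12.3 -8.4
4 False -14.6 -8.3
3 False -17.0 -8.2
2 False -18.9 -7.8
1 False -4.0 -2.9
0 False -1.4 0.3
-1 False -0.5 1.9
-2 False -0.2 2.4
-3 False -0.7 2.7
-4 False -5.1 2.8
-5 False -7.7 2.8
-6 False -9.7 2.9
-7 False -12.9 2.9
-8 False -15.7 2.9
-9 False -17.9 3.0
-10 False -21.0 3.0
39.5
```

The force peaked at 19 N and then dropped as the door snapped in. It now sits firm at its stop. I'll retract and check.

```bash
python3 - <<'E'
from h import *
p,R=pose(0,60); movel(p,R,rate=60); movel((p[0],p[1],300),rate=150); move_ptp((480,-150,330),down(-np.pi/2)); print(observe()["time"],observe()["wrist_force"].round(1))
s=snapshot("scene");t=snapshot("top")
cv2.imwrite("pics/p4.png",np.hstack([cv2.resize(s["image"][40:200,310:480],(530,500)),cv2.resize(t["image"][80:290,20:130+60],(270,500))]))
for k in ["bottle","beaker","bin"]:
    print(k,[np.round(r["rect"],1) for r in look_for("top",k)[:1]])
for th in (0,.05): print(th,proj(t,[*(H+240*np.array([np.cos(YAW-th),np.sin(YAW-th)])),236]).round(1))
E
```

```text
42.7333 [ 0.4 -0.5  0.1]
bottle [array([326.5, 211.7,  24.6,  29.8])]
beaker [array([292.4, 293.1,  30. ,  30.6])]
bin [array([401.5, 272.6,  87.8,  88. ])]
0 [149.8 147.6]
0.05 [155.5 147.3]
```

View pics/p4.png

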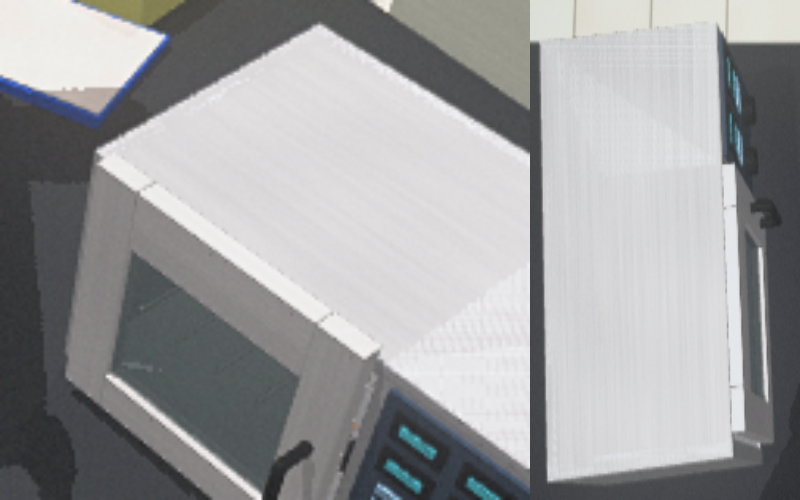

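The door is flush and parallel to the oven front, and the bin, bottle and beaker are where they were. I'll hand the job in.

```bash
python3 -c "
from station import *
print(sign_off())"
```

```text
the job is handed in; nothing more can be done
None
```

Job handed in at about 43 s: the bung and offcut are in the yellow bin, the oven door is shut on its catch (pushed slowly, about 21 N at most), and the bin, bottle and beaker still stand where they were.

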